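# Sift the small ballast balls out of the tipping dispenser

### The job

First set the loose wooden tray squarely under the ballast dispenser, centred on its tray spot between the posts, with its tab pointing out of the open side. Then, with the hopper still upright, turn the dispenser's cap so that the middle-width slot lies exactly over the hopper's mouth, and tip the hopper over with its crank until all three small balls have dropped into the tray while the one large ball stays inside; if one hangs up, rock the hopper well back and tip it again. Finally crank the hopper fully upright again, leave the tray where it is, and do not disturb the glue bottle, hammer or mug.

Things in the scene. Friction and masses are not known exactly. Their poses are not given: they have to be found in the camera images.
- stand: Fixed dispenser stand; origin on the bench below the hopper's middle, z up. Posts (8 mm thick, 34 wide along y, 141 high) at x -62 and +62 mm: 116 mm free between. 8 mm high foot bars (|x| 54 to 84, y -70 to 80 mm) joined by an 8 mm high bar at y 61 to 83 mm. The -y side is open: the tray enters there and the hopper tips that way. Hopper and cap sweep within 72 mm of the trunnion.
- hopper (a joint): Tipping angle of the hopper about its trunnion (along the stand's x axis), rad: 0 = upright against a stop, growing as the top swings towards the stand's -y side, 2.44 = fully over, at the other stop, mouth down. Friction (about 0.25 N m) holds it where it is left. Balls fall out beyond about 1.6, from a mouth then about 80 mm above the bench and up to 40 mm to the -y side of the trunnion.
- hopper_mid (a point): Middle of the hopper, on the trunnion axis 125 mm above the bench; axes turn with the hopper (the stand's at angle 0). Clear-walled box, outside x -35 to 35, y -44 to 40, z -40 to 34 mm (inside x -31 to 31, y -40 to 36, z -34 to 30). Its top deck has one mouth, x -30 to 30, y -40 to -16.5 mm, under the cap.
- crank_grip (a point): Grip point of the crank's round wooden handle (12 mm diameter, along the stand's x, from x -82 to -138 mm; this point on its axis at x -116). It turns with the hopper, 70 mm from the trunnion, and may turn in the fingers. In the stand's frame, mm, q = hopper angle: y = 70 sin(1.222 - q), z = 125 + 70 cos(1.222 - q): it starts on the +y side, passes over the top and ends on the -y side.
- cap (a joint): Angle of the rotary cap about the hopper's z axis, rad, counterclockwise seen from above. 0 = the middle-width slot exactly over the mouth; about +2.09 = the wide slot, about -2.09 = the narrow slot (stops at 2.2 either way). In between it is partly or wholly closed. It turns with light friction (0.06 N m) and stays where it is left.
- cap_grip (a point): Grip point of the cap's upright wooden bar, on the cap's axis, 185.5 mm above the bench (hopper upright). Bar 14 mm thick (this point's x), 44 mm long (its y, along the stand's y at cap angle 0), from 164.5 to 194.5 mm above the bench. Below it the pale disc, 109 mm across, 5 mm thick, has three straight slots 120 degrees apart, 60 mm long, outer edge 41 mm from the axis, 6.5, 15.5 and 23.5 mm wide.
- tray_spot (a point): Where the tray's origin belongs: a point on the bench 40 mm to the -y side of the stand's origin, with the stand's axes; fixed to the stand. The upright hopper's underside is 85 mm above the bench here.
- tray: Loose open wooden tray, 80 mm (x) by 110 mm (y) by 36 mm high, 4 mm walls and floor, about 140 g; origin on its underside at the middle of the box. A grip tab sticks out from its -y end. Under the dispenser its axes lie along the stand's, the tab on the open -y side.
- tray_grip (a point): Grip point of the tray: the middle of its upright tab, 25 mm above the tray's underside, 80 mm from the tray's origin along its -y. The tab is 18 mm thick (along x), 42 mm long (along y, 54 to 96 mm from the origin) and 34 mm high.
- small0_center (a point): Small ball: a steel-grey lead ball of 12 mm diameter, 10 g, loose inside the hopper at the start; the point is its centre
- small1_center (a point): Small ball: a steel-grey lead ball of 12 mm diameter, 10 g, loose inside the hopper at the start; the point is its centre
- small2_center (a point): Small ball: a steel-grey lead ball of 12 mm diameter, 10 g, loose inside the hopper at the start; the point is its centre
- large0_center (a point): Large ball: a steel-grey lead ball of 22 mm diameter, 63 g, loose inside the hopper; the point is its centre
- glue: Bystander, white glue bottle, 52 mm diameter, 130 mm high, standing on the bench; origin under its middle. Leave alone.
- hammer: Bystander, a small hammer 220 mm long lying on the bench; leave alone.
- mug: Bystander, white mug, 72 mm diameter, 85 mm high; origin under its middle. Leave alone.
Not all that is in view belongs to the job. What is shaped like the tray but green or yellow is not meant.

How it is judged:
By the outcome, as a careful person would: the job done as asked, in the order asked, and still so for the second after the job is handed in, with the robot touching nothing.
It also fails if it takes over 72 s, if anything falls off the work surface, if the arm or the gripper's body presses on something with over 40 N, if the wrist force passes 120 N, or if a joint passes its speed limit or range.

### The arm

A 6-joint arm with a two-finger parallel gripper is mounted at the origin on the work surface. World frame = base frame: x ahead of the robot, y to its left, z up, the work surface at z = 0. Lengths are in mm, angles in rad, forces in N, time in s.
With the tool pointing down it reaches from about 400 to 925 mm from the base axis. Payload 12.5 kg.
Tool frame: the origin (TCP) lies midway between the tips of the shut fingers; the grasp point (between the pads) lies 19 mm behind it; z points along the fingers, y is the line along which they close (so a half turn about z gives the same grasp; the last joint's range is limited). The gripper opens to 95 mm and grips with 3 to 60 N. Pads are 20 mm wide; open, the fingers measure 119 mm over their backs; the gripper's body (75 mm by 180 mm) begins 59 mm behind the grasp point.
Start: joints at [-1.324, 0.491, 1.559, -0, 1.092, -0.106], TCP at [215.978, -586.516, 214.661] pointing down, gripper open.
Joint ranges: [-3.1, 3.1], [-0.84, 2.19], [0.05, 2.79], [-1.13, 4.28], [0.06, 2.93], [-2.69, 2.69]. Speed limits (rad/s): [2.22, 2.22, 2.79, 3.14, 3.14, 3.14].

### API

Orientations are given as [roll, pitch, yaw] about the fixed x, y, z axes, in that order (R = Rz(yaw) Ry(pitch) Rx(roll)).
In Python, from cell import env gives the robot as it stands.
- The arm moves only by the tool arm_command, never from a script. Its argument "targets" is a list of rows, each a list of 5 numbers: the shift along the tool's x, y, z in mm, then the turn about the tool's z in degrees, then the opening, from 0 (shut) to 1 (fully open). In form: [[tx, ty, tz, roll, fingers], ...]. A call has 1 to 5 rows; each row is the pose to reach, as a shift and turn from the pose commanded when the call began, along the tool's axes at that moment; what a row does not reach only later rows make up. A row lasts 1/10 s, in which the tool goes at most 50 mm and 8.59 degrees, less where a joint would pass 70% of its speed; a pose out of reach is approached as far as the arm can. A call with a gripper value outside its range is refused whole. The fingers move at their own pace and stop on an object; the grip force is fixed at half the most. Time passes only in rows, so rows that repeat a pose let the fingers close. It gives the time, the measured TCP pose, the force, the opening and the grip force at its end, in the units of the state.
- env.state(): the state, without advancing time (a new reading comes with each control period).
- env.read_camera(name): name is "scene" or "top" or "wrist"; returns a dict with "frame" (384x512x3 uint8, red, green, blue), "vertical_fov" (degrees; the focal length in pixels is half the picture's height over the tangent of half this angle, whatever the lens; pixels are square), "cx", "cy" (the principal point, pixels), "k1" (the pictures are not rectified: a ray, as slopes to the right and down, at radius r is drawn at 1 + k1 r^2 times it, then the intrinsics apply), "world_from_camera" (4x4, takes a point from camera to world coordinates); the wrist camera has in their place "hand_eye" (4x4, takes a point from camera to tool coordinates, whose origin is the TCP and whose axes are the flange's). Camera axes: x right, y down, z forward; pixel columns grow to the right and rows downward; lengths in mm; the calibration is good to about 2 mm. A picture is of the moment at which its call begins: read the wrist's pose just before it. There is no depth.
- env.job_done(): hands the job in; it is judged then, once.
The state is a dict: "t": time; "joints": joint angles; "qvel": joint speeds; "tau": joint torques, N m; "eef_pos": TCP position; "tcp_rot": TCP orientation; "ft_force": force on the tool from outside, world axes, zero at the start; "moment": the same for the moment, N m; "opening": opening from 0.0 (shut) to 1.0 (fully open); "grip_force": force on a finger pad.
Only numpy, scipy, OpenCV 4.12 (cv2) and the standard library are available. Lean on these libraries where they do the work, as an engineer would, in place of code of your own. Each camera call takes 0.05 s, during which the arm holds its last target. There are 200 camera calls.

## Working session

There is one attempt and no reset: what is moved stays moved. The work goes in short steps, Python scripts to look and compute and a tool call to move; the robot and the scene stay as the last step left them, time stands still between calls to the robot, and variables do not carry over. Pictures are saved under pics/ and viewed, at most 10 in all, crops included, and the job is handed in when it is done.

Besides the shell and the picture viewer there is one more tool, called after "Request:" as a command line: name --pt "numbers of a row" for each row, then --argument value for the rest. arm_command: Moves the arm, as the interface text tells. Its arguments: {"type":"object","properties":{"targets":{"type":"array","items":{"type":"array","items":{"type":"number"}}}},"required":["targets"]}

```bash
ls; mkdir -p pics
python3 - <<'E'
from cell import env
import cv2,pickle
s=env.state();print(s)
d={}
for n in("scene","top"):
    c=env.read_camera(n);d[n]=c
    cv2.imwrite(f"pics/{n}0.png",c["frame"][:,:,::-1])
    print(n,{k:v for k,v in c.items() if k!="frame"})
pickle.dump(d,open("c0.pkl","wb"))
E
```

```text
pics
{'t': 0.0, 'joints': array([-1.32363415e+00,  4.91569770e-01,  1.55946657e+00, -5.93408673e-06,
        1.09168735e+00, -1.05613573e-01]), 'qvel': array([ 0.00064905, -0.00067132, -0.00135569,  0.00030598, -0.00119426,
       -0.00077188]), 'tau': array([-2.14311141e-03, -6.12648368e+01, -2.58183306e+01,  6.92420430e-02,
        4.83196741e-02, -1.18331259e-04]), 'eef_pos': array([ 215.89069159, -586.26349237,  214.04950652]), 'tcp_rot': array([-3.14046737e+00, -1.13997229e-04,  3.52778424e-01]), 'ft_force': array([-0.11893049, -0.00817367,  0.53440829]), 'moment': array([-0.02233848,  0.00633201, -0.00254791]), 'grip_force': 0.0, 'opening': 0.9990143972776663}
scene {'vertical_fov': 49.992983417893896, 'cx': 251.3208477191357, 'cy': 187.7223211027522, 'k1': -0.13445384245557174, 'world_from_camera': array([[ 4.75049628e-01,  6.08110946e-01, -6.36025886e-01,
         1.22966404e+03],
       [ 8.79845111e-01, -3.39877549e-01,  3.32198483e-01,
        -3.66641045e+02],
       [-1.41573855e-02, -7.17415032e-01, -6.96502146e-01,
         8.83920421e+02],
       [ 0.00000000e+00,  0.00000000e+00,  0.00000000e+00,
         1.00000000e+00]])}
top {'vertical_fov': 46.1038131184104, 'cx': 257.19850285402686, 'cy': 190.9129528778697, 'k1': -0.15510360499909237, 'world_from_camera': array([[ 1.63870089e-02, -9.96423621e-01,  8.28941079e-02,
         4.34787681e+02],
       [-9.99857212e-01, -1.66725535e-02, -2.75359848e-03,
        -1.62973914e+01],
       [ 4.12580702e-03, -8.28371483e-02, -9.96554557e-01,
         1.42072014e+03],
       [ 0.00000000e+00,  0.00000000e+00,  0.00000000e+00,
         1.00000000e+00]])}
```

View pics/scene0.png

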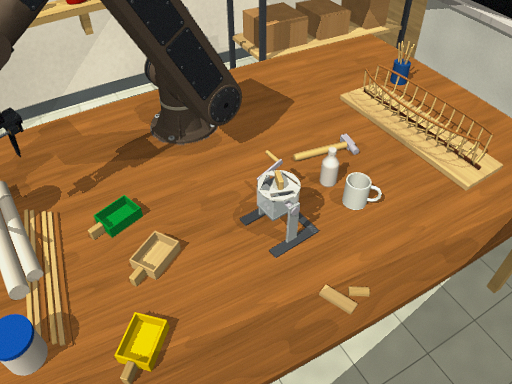

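View pics/top0.png

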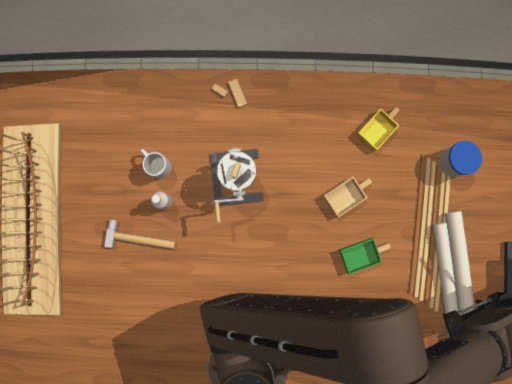

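Top view: the stand is near (237,175), its joining bar at left (x≈215) and its open side to the right (world −y). The crank handle is at (218,210). The wooden tray is at (345,197) with its tab at (366,183). The mug, glue and hammer are left of the stand. I'll enlarge the stand and tray.

```bash
cat > h.py <<'E'
import numpy as np,cv2,pickle
from scipy.spatial.transform import Rotation as Rn
def K(c):
    f=c["frame"].shape[0]/2/np.tan(np.radians(c["vertical_fov"]/2));return np.array([[f,0,c["cx"]],[0,f,c["cy"]],[0,0,1.]])
def slopes(c,uv):
    d=(np.atleast_2d(uv)-[c["cx"],c["cy"]])/K(c)[0,0];s=d.copy()
    for _ in range(20): s=d/(1+c["k1"]*(s**2).sum(1,keepdims=True))
    return s
def rays(c,uv,T=None):
    T=c["world_from_camera"] if T is None else T
    s=slopes(c,uv);return T[:3,3],np.c_[s,np.ones(len(s))]@T[:3,:3].T
def plane(c,uv,z,T=None):
    o,d=rays(c,uv,T);return o+d*((z-o[2])/d[:,2])[:,None]
def proj(c,P,T=None):
    T=c["world_from_camera"] if T is None else T
    q=(np.atleast_2d(P)-T[:3,3])@T[:3,:3];s=q[:,:2]/q[:,2:]
    return s*(1+c["k1"]*(s**2).sum(1,keepdims=True))*K(c)[0,0]+[c["cx"],c["cy"]]
def tri(*rs):
    A=np.zeros((3,3));b=np.zeros(3)
    for o,d in rs:
        d=d.ravel()/np.linalg.norm(d);M=np.eye(3)-np.outer(d,d);A+=M;b+=M@o
    return np.linalg.solve(A,b)
def tool(s): 
    T=np.eye(4);T[:3,:3]=Rn.from_euler("xyz",s["tcp_rot"]).as_matrix();T[:3,3]=s["eef_pos"];return T
def crop(c,x0,y0,x1,y1,k):
    return cv2.resize(c["frame"][y0:y1,x0:x1,::-1],None,fx=k,fy=k,interpolation=cv2.INTER_CUBIC)
E
python3 - <<'E'
from h import *
d=pickle.load(open("c0.pkl","rb"))
t=d["top"];s=d["scene"]
a=crop(t,200,140,280,230,4);b=crop(s,225,140,325,260,4);e=crop(t,310,170,390,225,4)
o=np.zeros((600,800,3),np.uint8);o[:360,:320]=a;o[:480,400:]=b;o[370:590,:320]=e
cv2.imwrite("pics/z0.png",o)
E
```

```text
(no output)
```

View pics/z0.png

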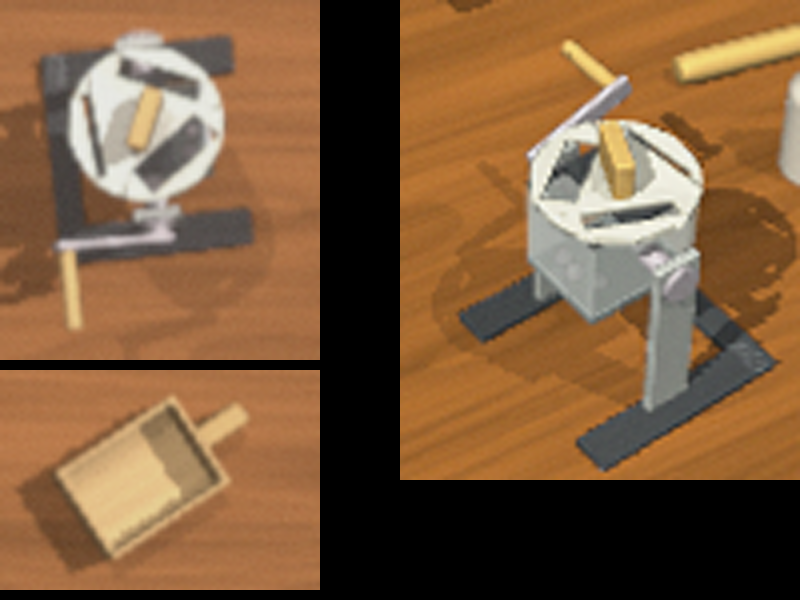

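The crop shows the foot bars, disc, three slots and bar clearly. The middle slot faces up in the image, so the cap is at about +65–70°. I'll compute poses from the corners.

Run:
```python
from h import *
d=pickle.load(open("c0.pkl","rb"));t=d["top"];s=d["scene"]
zt=lambda *p:np.array(p)/4.+[200,140]
ft=plane(t,zt((40,55),(232,38),(252,243),(250,208),(234,70)),8);print("feet top",ft.round(1))
zs=lambda *p:(np.array(p)-[400,0])/4.+[225,140]
print("feet scene",plane(s,zs((603,470),(577,440),(775,362),(483,342),(460,318)),[8]).round(1))
print("disc",plane(t,zt((147,122)),164.5))
print("bar top",plane(t,zt((150,90),(161,93),(143,150),(131,147)),194.5).round(1))
print("handle",plane(t,zt((68,252),(75,328)),149).round(1))
tr=plane(t,np.array([(57,472),(175,400),(227,482),(113,555)])/4.+[310,170]-[0,92.5],36)
print("tray",tr.round(1),tr.mean(0),[np.linalg.norm(tr[i]-tr[i-1]).round(1) for i in range(4)])
tb=plane(t,np.array([(198,437),(240,404),(247,415),(206,446)])/4.+[310,170]-[0,92.5],34);print("tab",tb.round(1))
# stand fit
S=np.array([[84,-70],[-84,-70],[-54,-70],[54,-70]]);W=ft[1:5,:2]
a=(S-S.mean(0));b=W-W.mean(0);th=np.arctan2((a[:,0]*b[:,1]-a[:,1]*b[:,0]).sum(),(a*b).sum())
R=np.array([[np.cos(th),-np.sin(th)],[np.sin(th),np.cos(th)]]);o=W.mean(0)-R@S.mean(0);print(np.degrees(th),o,(W-(S@R.T+o)).round(1))
```

```text
feet top [[668.  131.4   8. ]
 [684.1 -20.6   8. ]
 [521.6 -38.9   8. ]
 [549.2 -36.9   8. ]
 [658.4 -22.6   8. ]]
feet scene [[690.7 -17.3   8. ]
 [661.3 -19.9   8. ]
 [670.  133.2   8. ]
 [555.5 -34.4   8. ]
 [527.9 -38.3   8. ]]
disc [[595.78344366  38.53803126 164.5       ]]
bar top [[614.1  35.6 194.5]
 [612.1  28.  194.5]
 [572.6  39.6 194.5]
 [574.5  47.8 194.5]]
handle [[504.4  93.2 149. ]
 [450.9  87.  149. ]]
tray [[ 539.2 -227.5   36. ]
 [ 596.9 -320.    36. ]
 [ 533.6 -360.9   36. ]
 [ 475.7 -271.4   36. ]] [ 536.35272202 -294.94032591   36.        ] [np.float64(77.2), np.float64(109.0), np.float64(75.4), np.float64(106.6)]
tab [[ 568.5 -338.5   34. ]
 [ 595.  -372.    34. ]
 [ 586.4 -377.6   34. ]
 [ 561.5 -344.8   34. ]]
6.748362283050999 [595.10089159  39.77100361] [[-2.7 -0.7]
 [ 1.7  0.7]
 [-0.5 -0.8]
 [ 1.5  0.8]]
```

```bash
cat >> h.py <<'E'
def go(s,p,yaw):
    T=tool(s);v=T[:3,:3].T@(np.array(p)-T[:3,3])
    y=np.degrees(s["tcp_rot"][2]);r=-((yaw-y+180)%360-180)
    print("move",v.round(1),"roll",round(r,2),"t",round(s["t"],1))
E
python3 -c "
from h import *;from cell import env
go(env.state(),(579,-362,200),122.4)"
```

```text
move [418.2 -85.   14.3] roll -102.19 t 0.1
```

Request:
arm_command --pt "209 -42 14 -51 1" --pt "209 -42 14 -51 1" --pt "209 -42 14 -51 1" --pt "209 -42 14 -51 1" --pt "209 -42 14 -51 1"

```text
t: 0.6
eef_pos: [400.8, -472.0, 200.1]
tcp_rot: [-3.141, -0.001, 1.112]
ft_force: [-1.0, 0.4, 1.0]
opening: 0.999
grip_force: 0.0
```

```bash
python3 -c "
from h import *;from cell import env
go(env.state(),(579,-362,200),122.4)"
```

```text
move [177.5 111.1   0.2] roll -58.67 t 0.6
```

Request:
arm_command --pt "176 111 0 -42 1" --pt "176 111 0 -42 1" --pt "176 111 0 -42 1" --pt "176 111 0 -42 1" --pt "176 111 0 -42 1"

```text
t: 1.1
eef_pos: [579.7, -364.5, 199.9]
tcp_rot: [3.141, -0.001, 1.846]
ft_force: [-0.7, 0.2, -0.2]
opening: 0.993
grip_force: 0.0
```

Request:
arm_command --pt "0 0 0 -16 1" --pt "0 0 0 -16 1" --pt "0 0 0 -16 1" --pt "0 0 0 -16 1"

```text
t: 1.5
eef_pos: [575.9, -367.9, 200.4]
tcp_rot: [-3.141, -0.0, 2.111]
ft_force: [-0.7, 0.1, -0.3]
opening: 0.997
grip_force: 0.0
```

```bash
python3 -c "
from h import *;from cell import env
s=env.state();go(s,(579,-362,200),122.4);c=env.read_camera('wrist');pickle.dump((s,c),open('w1.pkl','wb'))
print(c['hand_eye'],c['vertical_fov'],c['k1'])
cv2.imwrite('pics/w1.png',c['frame'][:,:,::-1])"
```

```text
move [3.5 5.6 0.4] roll -1.44 t 1.5
[[-1.59626906e-04 -9.60535137e-01 -2.78158632e-01  7.75635828e+01]
 [ 9.99998632e-01 -6.11298721e-04  1.53706254e-03 -6.58151477e-01]
 [-1.64644059e-03 -2.78158006e-01  9.60533921e-01 -1.69671765e+02]
 [ 0.00000000e+00  0.00000000e+00  0.00000000e+00  1.00000000e+00]] 60.53955108833457 -0.02641286524176376
```

View pics/w1.png

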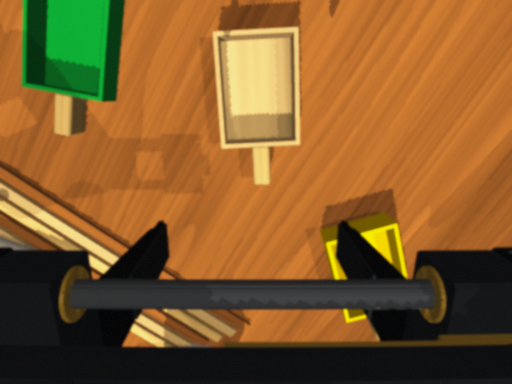

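The wrist view shows the wooden tray's rim corners at about (213,33), (298,27), (300,143) and (221,147), and its tab end at (262,184). The green and yellow trays are to the sides.

```bash
python3 -c "
from h import *
s,c=pickle.load(open('w1.pkl','rb'));T=tool(s)@c['hand_eye']
P=plane(c,[(213,33),(298,27),(300,143),(221,147)],36,T);print(P.round(1),P.mean(0))
print([np.linalg.norm(P[i]-P[i-1]).round(1) for i in range(4)])
Q=plane(c,[(253,148),(269,147),(270,184),(254,185)],34,T);print(Q.round(1),Q.mean(0))
e=(P[0]+P[1]-P[2]-P[3])[:2];f=(P[1]+P[2]-P[0]-P[3])[:2]
print(np.degrees(np.arctan2(-e[0],e[1])),np.degrees(np.arctan2(f[1],f[0])))
y=e/np.linalg.norm(e);print('grip',P.mean(0)[:2]-80*y)
"
```

```text
[[ 475.9 -272.3   36. ]
 [ 541.2 -227.    36. ]
 [ 602.  -316.8   36. ]
 [ 535.1 -361.6   36. ]] [ 538.53231854 -294.41503176   36.        ]
[np.float64(107.2), np.float64(79.4), np.float64(108.4), np.float64(80.5)]
[[ 563.8 -346.    34. ]
 [ 577.3 -336.7   34. ]
 [ 598.9 -369.5   34. ]
 [ 585.  -379.2   34. ]] [ 581.24043547 -357.84181397   34.        ]
33.822531902263485 34.276802185734034
grip [ 583.0621075  -360.87628284]
```

```bash
python3 -c "
from h import *;from cell import env
go(env.state(),(582.5,-361.5,6.5),124)"
```

```text
move [  2.1   9.  194. ] roll -3.03 t 1.6
```

Request:
arm_command --pt "2 9 50 -3 1" --pt "2 9 100 -3 1" --pt "2 9 150 -3 1" --pt "2 9 180 -3 1" --pt "2 9 194 -3 1"

```text
t: 2.05
eef_pos: [581.5, -360.9, 3.4]
tcp_rot: [-3.14, -0.004, 2.165]
ft_force: [0.3, -0.1, 0.2]
opening: 1.006
grip_force: 0.0
```

Request:
arm_command --pt "0 0 0 0 1" --pt "0 0 0 0 0" --pt "0 0 0 0 0" --pt "0 0 0 0 0" --pt "0 0 0 0 0"

```text
t: 2.55
eef_pos: [583.1, -361.8, 7.9]
tcp_rot: [3.141, 0.002, 2.167]
ft_force: [-0.1, -0.4, -0.8]
opening: 0.722
grip_force: 0.0
```

Request:
arm_command --pt "0 0 0 0 0" --pt "0 0 0 0 0" --pt "0 0 0 0 0"

```text
t: 2.85
eef_pos: [582.7, -361.5, 6.7]
tcp_rot: [3.142, 0.0, 2.167]
ft_force: [0.2, -0.3, 0.2]
opening: 0.469
grip_force: 0.0
```

Request:
arm_command --pt "0 0 0 0 0" --pt "0 0 0 0 0" --pt "0 0 0 0 0" --pt "0 0 0 0 0" --pt "0 0 0 0 0"

```text
t: 3.35
eef_pos: [582.7, -361.5, 6.6]
tcp_rot: [-3.142, 0.0, 2.167]
ft_force: [0.1, 0.4, 0.2]
opening: 0.19
grip_force: 30.0
```

Request:
arm_command --pt "0 0 -10 0 0" --pt "0 0 -25 0 0" --pt "0 0 -25 0 0" --pt "0 0 -25 0 0"

```text
t: 3.75
eef_pos: [583.0, -361.7, 32.6]
tcp_rot: [3.141, 0.001, 2.167]
ft_force: [-1.0, 0.5, -1.5]
opening: 0.186
grip_force: 30.0
```

```bash
python3 -c "
from h import *;from cell import env
th=np.radians(6.5);R=np.array([[np.cos(th),-np.sin(th)],[np.sin(th),np.cos(th)]])
for y in(-280,-120): print(R@[0,y]+[596,39]);go(env.state(),(*(R@[0,y]+[596,39]),31),96.5)"
```

```text
[ 627.69689986 -239.20011959]
move [ 76.2 105.8   1.5] roll 27.68 t 3.8
[609.58438565 -80.22862268]
move [217.9 180.2   1.3] roll 27.68 t 3.8
```

Request:
arm_command --pt "76 106 0 27.7 0" --pt "76 106 0 27.7 0" --pt "76 106 0 27.7 0" --pt "76 106 0 27.7 0" --pt "76 106 0 27.7 0"

```text
t: 4.25
eef_pos: [627.9, -238.0, 31.4]
tcp_rot: [-3.141, -0.0, 1.686]
ft_force: [-0.6, -0.2, -0.6]
opening: 0.188
grip_force: 30.0
```

```bash
python3 -c "
from h import *;from cell import env
s=env.state();c=env.read_camera('wrist');t=env.read_camera('top');pickle.dump((s,c,t),open('w2.pkl','wb'))
print(s['eef_pos'],np.degrees(s['tcp_rot']))
o=np.zeros((384,800,3),np.uint8);o[:,:512]=c['frame'][:,:,::-1]
o[:,512:]=crop(t,200,140,272,236,4)
cv2.imwrite('pics/w2.png',o)"
```

```text
[ 627.90342031 -237.96957121   31.36662344] [-1.79974598e+02 -4.90865397e-03  9.65726114e+01]
```

View pics/w2.png

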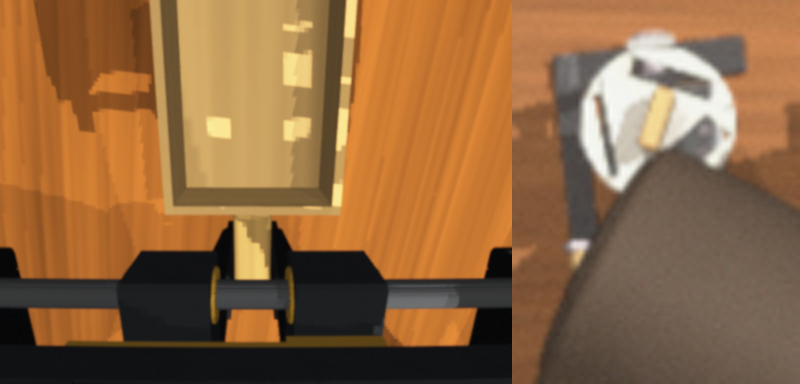

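```bash
python3 -c "
from h import *;from cell import env
d=pickle.load(open('c0.pkl','rb'))
for n,(x0,y0,x1,y1) in dict(top=(214,150,262,196),scene=(255,165,303,206)).items():
    c=d[n];h=cv2.cvtColor(c['frame'],cv2.COLOR_RGB2HSV)[y0:y1,x0:x1]
    m=((h[...,1]<60)&(h[...,2]>150)).astype(np.uint8)
    if n=='scene': m[34:]=0
    cs,_=cv2.findContours(m,0,1);k=cv2.convexHull(max(cs,key=cv2.contourArea));
    e=cv2.fitEllipse(k);print(n,e,plane(c,np.array(e[0])+[x0,y0],162+(2.5 if n=='top' else 0)).round(1))
go(env.state(),(609.8,-80.2,31),96.6)"
```

```text
top ((22.19226837158203, 21.499006271362305), (37.597164154052734, 45.855628967285156), 173.69107055664062) [[592.9  40.  164.5]]
scene ((22.3304500579834, 23.340770721435547), (44.27595901489258, 46.20392990112305), 145.25509643554688) [[604.3  33.6 162. ]]
move [160.2   0.6   0.4] roll -0.04 t 4.3
```

Request:
arm_command --pt "40 0.5 0 0 0" --pt "80 0.5 0 0 0" --pt "120 0.5 0 0 0" --pt "150 0.5 0 0 0" --pt "160 0.5 0 0 0"

```text
t: 4.85
eef_pos: [609.5, -78.4, 31.6]
tcp_rot: [-3.141, -0.0, 1.686]
ft_force: [-0.6, -0.3, -1.2]
opening: 0.186
grip_force: 30.0
```

Request:
arm_command --pt "0 0 10 0 0" --pt "0 0 20 0 0" --pt "0 0 24 0 0" --pt "0 0 24.5 0 0" --pt "0 0 24.5 0 0"

```text
t: 5.35
eef_pos: [610.0, -81.2, 6.5]
tcp_rot: [-3.141, -0.0, 1.683]
ft_force: [-0.1, 0.3, -1.7]
opening: 0.191
grip_force: 30.0
```

Request:
arm_command --pt "0 0 0 0 0.5" --pt "0 0 0 0 0.5" --pt "0 0 0 0 0.5" --pt "0 0 0 0 0.5"

```text
t: 5.75
eef_pos: [610.2, -80.1, 7.1]
tcp_rot: [3.141, 0.0, 1.684]
ft_force: [-0.2, -0.3, 0.4]
opening: 0.461
grip_force: 0.0
```

Request:
arm_command --pt "0 0 -50 0 0.5" --pt "0 0 -100 0 0.5" --pt "-10 0 -150 0 0.5" --pt "-20 0 -200 0 0.5" --pt "-20 0 -250 0 0.5"

```text
t: 6.25
eef_pos: [612.0, -100.6, 257.4]
tcp_rot: [3.141, 0.0, 1.683]
ft_force: [0.1, -0.0, -0.0]
opening: 0.497
grip_force: 0.0
```

Request:
arm_command --pt "0 0 -50 0 0.5" --pt "0 0 -70 0 0.5" --pt "0 0 -70 0 0.5" --pt "0 0 -70 0 0.5"

```text
t: 6.65
eef_pos: [612.1, -99.8, 324.6]
tcp_rot: [-3.141, -0.0, 1.684]
ft_force: [-0.2, 0.2, -1.9]
opening: 0.502
grip_force: 0.0
```

```bash
python3 -c "
from h import *;from cell import env
s=env.state();c=env.read_camera('wrist');pickle.dump((s,c),open('w3.pkl','wb'))
print(s['eef_pos'],np.degrees(s['tcp_rot']))
cv2.imwrite('pics/w3.png',cv2.resize(c['frame'][:,:,::-1],(800,600),interpolation=cv2.INTER_CUBIC))"
```

```text
[612.05874701 -99.75800399 324.603297  ] [-1.79975147e+02 -6.00058174e-03  9.64924924e+01]
```

View pics/w3.png

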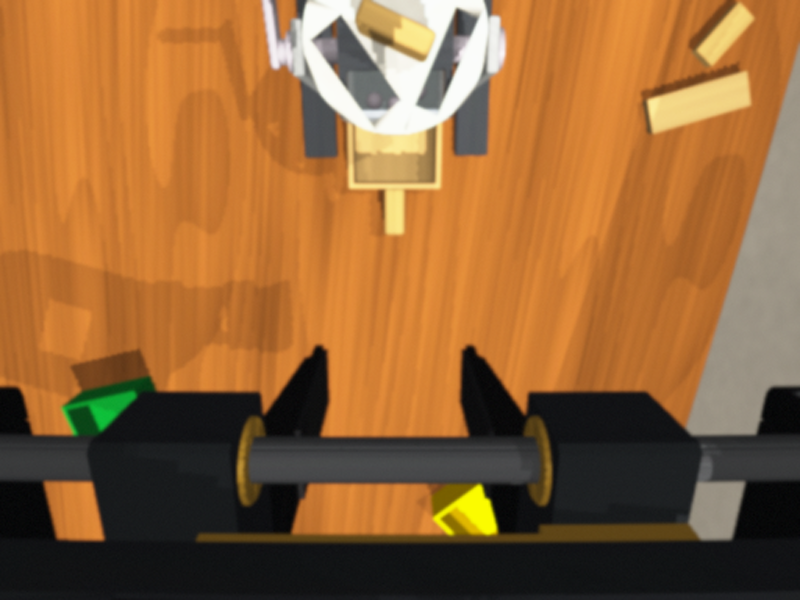

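The picture shows the tray under the hopper, between the foot bars. Foot ends are at (305–337,157) and (454–487,154), the tray's rim end at (347–441,188) and the tab end at (394,235).

```bash
python3 -c "
from h import *
s,c=pickle.load(open('w3.pkl','rb'));T=tool(s)@c['hand_eye'];k=.64
f=lambda p,z:plane(c,np.array(p)*k,z,T).round(1)
F=f([(305,156.5),(337,156.5),(454,153.5),(487,153.5)],8);print(F)
R=f([(346.5,189),(441,188.5)],36);print(R, np.linalg.norm(R[0]-R[1]))
tb=f([(384,235),(404.5,235)],34);print(tb)
S=np.array([[-84,-70],[-54,-70],[54,-70],[84,-70.]]);W=F[:,:2]
a=S-S.mean(0);b=W-W.mean(0);th=np.arctan2((a[:,0]*b[:,1]-a[:,1]*b[:,0]).sum(),(a*b).sum())
M=np.array([[np.cos(th),-np.sin(th)],[np.sin(th),np.cos(th)]]);o=W.mean(0)-M@S.mean(0);print(np.degrees(th),o,(W-(S@M.T+o)).round(1))
print('in stand: rim (want y -95)',((R[:,:2]-o)@M).round(1),'tab (x 9, y -136)',((tb[:,:2]-o)@M).round(1))
disc=f([(397,0)],164.5)
"
```

```text
[[523.7 -38.9   8. ]
 [552.8 -35.7   8. ]
 [658.8 -20.9   8. ]
 [688.8 -17.5   8. ]]
[[566.3 -61.5  36. ]
 [648.5 -51.7  36. ]] 82.78212367413636
[[603.3 -98.5  34. ]
 [621.7 -96.4  34. ]]
7.550045024950571 [596.82755158  41.14313325] [[ 0.9  0.4]
 [ 0.3 -0.4]
 [-0.8  0.3]
 [-0.5 -0.3]]
in stand: rim (want y -95) [[-43.7 -97.7]
 [ 39.  -98.8]] tab (x 9, y -136) [[ -11.9 -139.3]
 [   6.6 -139.6]]
```

```bash
python3 -c "
from h import *;from cell import env
go(env.state(),(610.1,-80.8,7),96.5)"
```

```text
move [ 18.8   0.9 316.8] roll -0.01 t 6.7
```

Request:
arm_command --pt "0 0.5 50 0 0.5" --pt "0 0.5 100 0 0.5" --pt "10 0.5 150 0 0.5" --pt "19 0.5 200 0 0.5" --pt "19 0.5 240 0 0.5"

```text
t: 7.2
eef_pos: [608.8, -79.7, 81.2]
tcp_rot: [-3.138, -0.001, 1.685]
ft_force: [0.5, 0.5, -0.5]
opening: 0.498
grip_force: 0.0
```

Request:
arm_command --pt "0 0 40 0 0.5" --pt "0 0 65 0 0.5" --pt "0 0 77 0 0.4" --pt "0 0 77 0 0" --pt "0 0 77 0 0"

```text
t: 7.7
eef_pos: [610.9, -81.0, 8.7]
tcp_rot: [3.141, 0.0, 1.684]
ft_force: [0.1, 0.5, 0.5]
opening: 0.301
grip_force: 0.0
```

Request:
arm_command --pt "0 0 0 0 0" --pt "0 0 0 0 0" --pt "0 0 0 0 0" --pt "0 0 0 0 0" --pt "0 0 0 0 0"

```text
t: 8.2
eef_pos: [611.3, -81.1, 9.5]
tcp_rot: [3.14, 0.001, 1.684]
ft_force: [-1.4, -0.4, 6.6]
opening: 0.189
grip_force: 30.0
```

```bash
python3 -c "
from h import *;from cell import env
s=env.state();print(s['eef_pos'],s['grip_force']);go(s,(613,-77.5,7),97.2)"
```

```text
[611.31270958 -81.12650245   9.52966285] 29.9858558177948
move [3.4 2.1 2.5] roll -0.72 t 8.2
```

Request:
arm_command --pt "0 0 -4 0 0" --pt "3.4 2.1 -4 -0.7 0" --pt "3.4 2.1 -4 -0.7 0" --pt "3.4 2.1 0 -0.7 0" --pt "3.4 2.1 0 -0.7 0"

```text
t: 8.7
eef_pos: [612.8, -77.3, 8.9]
tcp_rot: [3.141, 0.0, 1.696]
ft_force: [-2.2, 0.6, 10.5]
opening: 0.186
grip_force: 30.0
```

```bash
python3 -c "
from h import *;from cell import env
s=env.state();print(s['eef_pos'],s['ft_force']);go(s,(613,-77.5,7),97.2)"
```

```text
[612.78184407 -77.34875162   8.91028645] [-2.17164082  0.57967982 10.47113589]
move [-0.2  0.2  1.9] roll -0.0 t 8.7
```

Request:
arm_command --pt "0 0 0 0 0.5" --pt "0 0 0 0 0.5" --pt "0 0 0 0 0.5" --pt "0 0 0 0 0.5"

```text
t: 9.1
eef_pos: [612.3, -77.4, 7.9]
tcp_rot: [-3.141, -0.0, 1.696]
ft_force: [-0.1, 0.6, -0.6]
opening: 0.464
grip_force: 0.0
```

Request:
arm_command --pt "0 0 -50 0 0.5" --pt "0 0 -100 0 0.5" --pt "0 0 -150 0 0.5" --pt "0 0 -200 0 0.5" --pt "0 0 -250 0 0.5"

```text
t: 9.6
eef_pos: [612.0, -77.3, 260.3]
tcp_rot: [3.142, 0.0, 1.696]
ft_force: [0.6, 0.7, -0.6]
opening: 0.499
grip_force: 0.0
```

Request:
arm_command --pt "40 0 -50 0 0.5" --pt "75 0 -70 0 0.5" --pt "75 0 -70 0 0.5" --pt "75 0 -70 0 0.5" --pt "75 0 -70 0 0.5"

```text
t: 10.1
eef_pos: [602.8, -3.5, 326.8]
tcp_rot: [-3.14, -0.0, 1.696]
ft_force: [0.4, -0.4, -0.1]
opening: 0.504
grip_force: 0.0
```

```bash
python3 -c "
from h import *;from cell import env
s=env.state();c=env.read_camera('wrist');pickle.dump((s,c),open('w4.pkl','wb'))
print(s['eef_pos'],np.degrees(s['tcp_rot']))
cv2.imwrite('pics/w4.png',cv2.resize(c['frame'][:,:,::-1],(800,600),interpolation=cv2.INTER_CUBIC))"
```

```text
[602.80792266  -3.53584735 326.78418739] [-1.79884532e+02 -8.60750332e-03  9.71790520e+01]
```

View pics/w4.png

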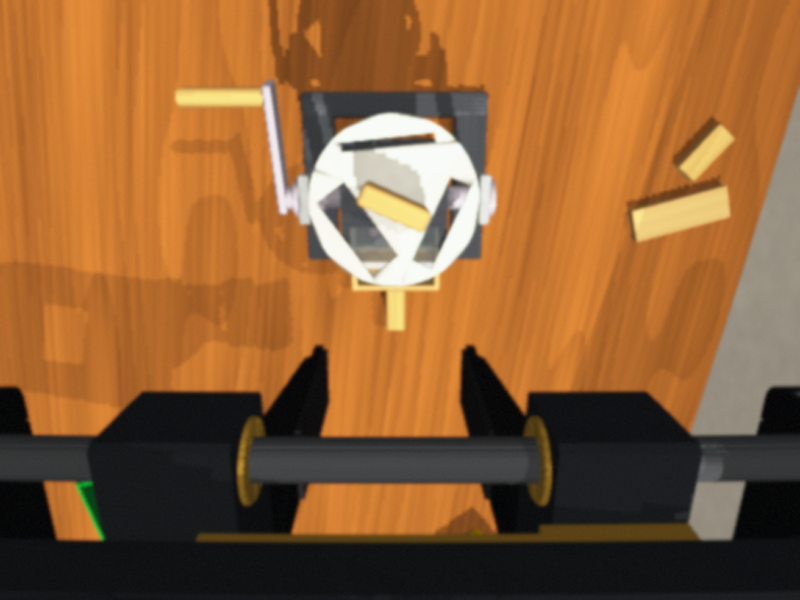

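The view looks down on the stand. Foot corners are at (302,94), (487,92), (308,258) and (481,258), the disc centre near (395,200), the bar from (360,190) to (430,222), the handle from (178,97) to (262,97), and the tray tab end at (396,330).

```bash
cat > cap.py <<'E'
from h import *
def capmeasure(s,c,T,box,o,th):
    """bar via colour mask, disc via hull ellipse; box in native pixels"""
    x0,y0,x1,y1=box;h=cv2.cvtColor(c["frame"],cv2.COLOR_RGB2HSV)[y0:y1,x0:x1]
    w=((h[...,1]<70)&(h[...,2]>170)).astype(np.uint8)
    b=((h[...,1]>90)&(h[...,2]>120)&(h[...,0]<30)).astype(np.uint8)
    hull=cv2.convexHull(max(cv2.findContours(w,0,1)[0],key=cv2.contourArea))
    inner=np.zeros_like(b);cv2.fillConvexPoly(inner,hull,1);inner=cv2.erode(inner,np.ones((25,25)))
    cs=cv2.findContours(b*inner,0,1)[0];k=max(cs,key=cv2.contourArea)
    r=cv2.boxPoints(cv2.minAreaRect(k));P=plane(c,r+[x0,y0],194.5,T)
    print("bar rect",P.round(1),P.mean(0).round(1),[np.linalg.norm(P[i]-P[i-1]).round(1) for i in range(4)])
    e=(P[0]-P[1]) if np.linalg.norm(P[0]-P[1])>np.linalg.norm(P[1]-P[2]) else P[1]-P[2]
    print("cap angle mod180",(np.degrees(np.arctan2(e[1],e[0]))-90-th)%180)
E
python3 - <<'E'
from cap import *
s,c=pickle.load(open('w4.pkl','rb'));T=tool(s)@c['hand_eye'];k=.64
f=lambda p,z:plane(c,np.array(p)*k,z,T)
S=np.array([[-84,83],[84,83],[-84,-70],[84,-70.]]);W=f([(302,94),(487,92.5),(308.5,258),(481,258.5)],8)[:,:2];print(W.round(1))
for S in (S,np.array([[-84,80],[84,80],[-84,-70],[84,-70.]])):
    a=S-S.mean(0);b=W-W.mean(0);th=np.arctan2((a[:,0]*b[:,1]-a[:,1]*b[:,0]).sum(),(a*b).sum())
    M=np.array([[np.cos(th),-np.sin(th)],[np.sin(th),np.cos(th)]]);o=W.mean(0)-M@S.mean(0);print(np.degrees(th),o,(W-(S@M.T+o)).round(1))
H=f([(177,97),(262,97.5)],149);print('handle',H.round(1),((H[:,:2]-o)@M).round(1))
D=f([(308.5,200),(481.5,198),(395,113),(397,287)],163);print('disc',D.round(1),(D[0]+D[1])/2,(D[2]+D[3])/2)
R=f([(352,290),(439.5,290)],36);tb=f([(387,330.5),(405.5,330.5)],34)
print('rim',((R[:,:2]-o)@M).round(1),'tab',((tb[:,:2]-o)@M).round(1))
capmeasure(s,c,T,(170,60,340,200),o,np.degrees(th))
E
```

```text
[[505.8 109.7]
 [669.3 131.6]
 [523.7 -38.4]
 [689.6 -18. ]]
7.302117281196777 [597.93183987  39.76717842] [[ 1.7 -1.7]
 [-1.4 -1.2]
 [ 0.2  1.9]
 [-0.6  1. ]]
7.302155486374622 [597.74119128  41.25501347] [[ 1.6 -0.2]
 [-1.6  0.3]
 [ 0.4  0.4]
 [-0.4 -0.5]]
handle [[451.8  87.9 149. ]
 [505.9  94.  149. ]] [[-138.8   64.8]
 [ -84.4   64. ]]
disc [[542.7  34.9 163. ]
 [652.6  50.  163. ]
 [591.2  94.2 163. ]
 [606.4 -15.4 163. ]] [597.69519976  42.42837984 163.        ] [598.78645951  39.42898844 163.        ]
rim [[-39.8 -94.2]
 [ 41.5 -94.3]] tab [[  -7.5 -134.9]
 [  10.1 -134.9]]
bar rect [[574.3  39.4 194.5]
 [578.8  54.  194.5]
 [620.   42.4 194.5]
 [616.   27.5 194.5]] [597.3  40.8 194.5] [np.float64(43.4), np.float64(15.2), np.float64(42.8), np.float64(15.4)]
cap angle mod180 66.98469651649602
```

```bash
python3 -c "
from h import *;from cell import env
go(env.state(),(597.6,41,240),164.3)"
```

```text
move [45.1  0.6 86.6] roll -67.16 t 10.2
```

Request:
arm_command --pt "45 0.6 0 -8 0.5" --pt "45 0.6 0 -16 0.5" --pt "45 0.6 40 -25 0.5" --pt "45 0.6 70 -33 0.5" --pt "45 0.6 70 -41 0.5"

```text
t: 10.65
eef_pos: [596.3, 40.8, 252.7]
tcp_rot: [-3.136, -0.007, 2.417]
ft_force: [0.9, -0.2, -0.2]
opening: 0.499
grip_force: 0.0
```

Request:
arm_command --pt "0 0 0 -8 0.5" --pt "0 0 0 -16 0.5" --pt "0 0 0 -26 0.5" --pt "0 0 0 -26 0.5" --pt "0 0 0 -26 0.5"

```text
t: 11.15
eef_pos: [598.0, 41.0, 257.3]
tcp_rot: [-3.141, -0.001, 2.862]
ft_force: [-0.2, 0.1, -0.3]
opening: 0.5
grip_force: 0.0
```

```bash
python3 -c "
from h import *;from cell import env
s=env.state();print(s['eef_pos']);go(s,(597.6,41,168.5),164.3)"
```

```text
[597.95837641  41.03748489 257.27866452]
move [ 0.2 -0.1 88.8] roll -0.34 t 11.2
```

Request:
arm_command --pt "0 0 40 0 0.5" --pt "0 0 70 0 0.5" --pt "0 0 85 0 0.4" --pt "0 0 88 0 0.4" --pt "0 0 88 0 0.3"

```text
t: 11.65
eef_pos: [598.1, 41.6, 170.0]
tcp_rot: [-3.141, -0.001, 2.863]
ft_force: [-0.1, -1.0, 0.6]
opening: 0.362
grip_force: 0.0
```

Request:
arm_command --pt "0 0 0 0 0" --pt "0 0 0 0 0" --pt "0 0 0 0 0" --pt "0 0 0 0 0" --pt "0 0 0 0 0"

```text
t: 12.15
eef_pos: [598.2, 40.6, 171.1]
tcp_rot: [-3.14, 0.001, 2.865]
ft_force: [-1.6, -7.7, 3.1]
opening: 0.146
grip_force: 30.0
```

Request:
arm_command --pt "0 0 0 7 0" --pt "0 0 0 14 0" --pt "0 0 0 21 0" --pt "0 0 0 28 0" --pt "0 0 0 35 0"

```text
t: 12.65
eef_pos: [597.7, 39.9, 171.1]
tcp_rot: [-3.14, 0.002, 2.25]
ft_force: [-5.0, -13.2, 5.1]
opening: 0.144
grip_force: 30.0
```

Request:
arm_command --pt "0 0 0 8 0" --pt "0 0 0 16 0" --pt "0 0 0 24 0" --pt "0 0 0 31.8 0" --pt "0 0 0 31.8 0"

```text
t: 13.15
eef_pos: [596.9, 39.6, 171.1]
tcp_rot: [-3.139, 0.003, 1.695]
ft_force: [-9.0, -14.7, 6.5]
opening: 0.142
grip_force: 30.0
```

Request:
arm_command --pt "0 0 0 0 0" --pt "0 0 0 0 0"

```text
t: 13.35
eef_pos: [596.9, 39.6, 171.1]
tcp_rot: [-3.139, 0.003, 1.7]
ft_force: [-8.8, -15.0, 6.1]
opening: 0.146
grip_force: 30.0
```

Request:
arm_command --pt "0 0 0 0 0.4" --pt "0 0 0 0 0.4" --pt "0 0 0 0 0.4" --pt "0 0 -20 0 0.4" --pt "0 0 -60 0 0.4"

```text
t: 13.85
eef_pos: [597.0, 42.1, 228.5]
tcp_rot: [-3.137, -0.001, 1.7]
ft_force: [0.0, 0.5, 0.0]
opening: 0.398
grip_force: 0.0
```

Request:
arm_command --pt "-20 0 -45 0 0.4" --pt "-45 0 -95 0 0.4" --pt "-45 0 -95 0 0.4" --pt "-45 0 -95 0 0.4" --pt "-45 0 -95 0 0.4"

```text
t: 14.35
eef_pos: [603.4, -2.4, 323.9]
tcp_rot: [-3.14, -0.001, 1.7]
ft_force: [0.3, -0.1, -0.4]
opening: 0.4
grip_force: 0.0
```

Run:
```python
from cap import *
from cell import env
s=env.state();c=env.read_camera('wrist');pickle.dump((s,c),open('w5.pkl','wb'))
print(s['eef_pos'],np.degrees(s['tcp_rot']))
T=tool(s)@c['hand_eye']
capmeasure(s,c,T,(170,60,340,200),(598,41),7.3)
cv2.imwrite('pics/w5.png',cv2.resize(c['frame'][40:220,100:340,::-1],(800,600),interpolation=cv2.INTER_CUBIC))
```

```text
[603.37008788  -2.37710063 323.89980028] [-1.79904441e+02 -2.95892551e-02  9.73946940e+01]
bar rect [[588.   60.8 194.5]
 [599.4  62.3 194.5]
 [605.1  19.6 194.5]
 [593.3  18.1 194.5]] [596.5  40.2 194.5] [np.float64(43.1), np.float64(11.5), np.float64(43.1), np.float64(12.0)]
cap angle mod180 0.31698569138427235
```

View pics/w5.png

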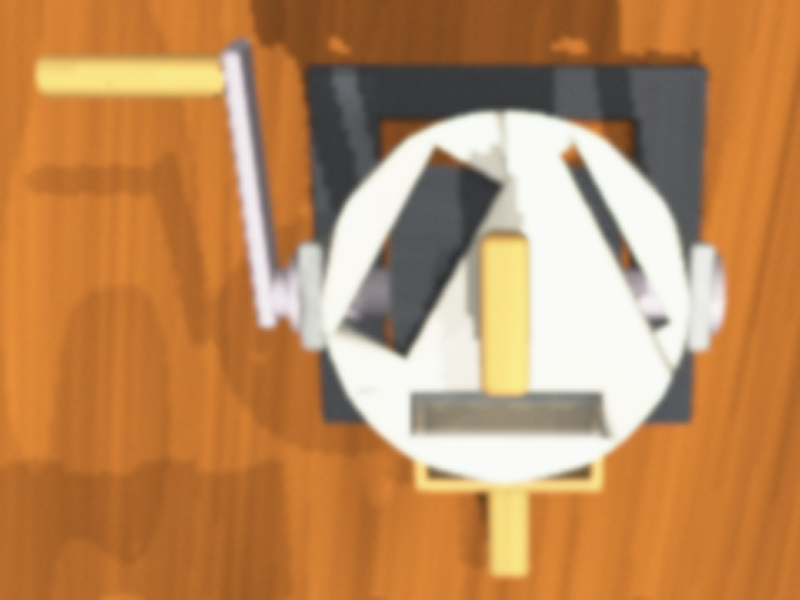

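The middle slot now lies at the front over the mouth, with the cap at about 0.3°, and the tray is centred below. Next is the crank.

```bash
python3 -c "
from h import *;from cell import env
go(env.state(),(473.5,90.2,240),187.3)"
```

```text
move [ 108.4 -116.6   83.9] roll -89.89 t 14.4
```

Request:
arm_command --pt "36 -39 0 -8 0.5" --pt "72 -78 0 -16 0.5" --pt "108.4 -116.6 0 -25 0.5" --pt "108.4 -116.6 0 -33 0.5" --pt "108.4 -116.6 0 -41 0.5"

```text
t: 14.9
eef_pos: [472.3, 91.3, 324.5]
tcp_rot: [-3.141, -0.001, 2.424]
ft_force: [0.2, -1.4, -0.1]
opening: 0.501
grip_force: 0.0
```

Request:
arm_command --pt "0 0 20 -8 0.5" --pt "0 0 40 -16 0.5" --pt "0 0 70 -25 0.5" --pt "0 0 80 -33 0.5" --pt "0 0 80 -41 0.5"

```text
t: 15.4
eef_pos: [472.9, 90.1, 242.3]
tcp_rot: [-3.141, -0.005, 3.138]
ft_force: [0.6, -0.3, -0.2]
opening: 0.501
grip_force: 0.0
```

```bash
python3 -c "
from h import *;from cell import env
s=env.state();print(s['joints']);go(s,(473.5,90.2,240),187.3)"
```

```text
[ 5.10061196e-02  2.57228029e-01  1.85891225e+00 -3.24838554e-05
  1.03085626e+00 -1.51584779e+00]
move [-0.7  0.1  2.3] roll -7.52 t 15.4
```

Request:
arm_command --pt "0 0 0 -7.5 0.5" --pt "0 0 50 -7.5 0.5" --pt "0 0 90 -7.5 0.5" --pt "0 0 110 -7.5 0.5" --pt "0 0 112 -7.5 0.4"

```text
t: 15.9
eef_pos: [472.3, 90.0, 130.1]
tcp_rot: [3.141, -0.006, -3.021]
ft_force: [-0.2, -0.4, -0.2]
opening: 0.456
grip_force: 0.0
```

Request:
arm_command --pt "0 0 0 0 0.2" --pt "0 0 0 0 0" --pt "0 0 0 0 0" --pt "0 0 0 0 0" --pt "0 0 0 0 0"

```text
t: 16.4
eef_pos: [474.3, 91.4, 134.1]
tcp_rot: [3.139, 0.002, -3.023]
ft_force: [-2.8, 17.4, 5.3]
opening: 0.118
grip_force: 30.0
```

Request:
arm_command --pt "0 0 0 0 0" --pt "0 0 0 0 0"

```text
t: 16.6
eef_pos: [474.3, 91.3, 134.1]
tcp_rot: [3.139, 0.002, -3.022]
ft_force: [-1.8, 16.4, 4.4]
opening: 0.114
grip_force: 30.0
```

```bash
cat > crank.py <<'E'
from h import *
def path(q0,qs):
    """tool-frame shifts from hopper angle q0 to each q (tool x=-stand x, tool y=+stand y, tool z down)"""
    f=lambda q:np.array([70*np.sin(1.222-q),70*np.cos(1.222-q)])
    for i,q in enumerate(qs):
        d=f(q)-f(q0 if i<5 else qs[i//5*5-1]);print(round(q,2),[0,round(d[0],1),round(-d[1],1),0,0])
E
python3 -c "
from crank import *;from cell import env
s=env.state();print(s['eef_pos'],np.degrees(s['tcp_rot']),s['ft_force'],s['opening'],s['grip_force'])
path(0,np.arange(.12,2.45,.1222))"
```

```text
[474.29248874  91.34584882 134.12418366] [ 1.79862396e+02  1.00206137e-01 -1.73156312e+02] [-1.81865698 16.38953139  4.41702852] 0.11398224398531982 29.994316399097443
0.12 [0, np.float64(-3.3), np.float64(-7.7), 0, 0]
0.24 [0, np.float64(-7.7), np.float64(-15.1), 0, 0]
0.36 [0, np.float64(-12.8), np.float64(-21.9), 0, 0]
0.49 [0, np.float64(-18.8), np.float64(-28.0), 0, 0]
0.61 [0, np.float64(-25.5), np.float64(-33.3), 0, 0]
0.73 [0, np.float64(-7.3), np.float64(-4.5), 0, 0]
0.85 [0, np.float64(-15.0), np.float64(-8.0), 0, 0]
0.98 [0, np.float64(-23.2), np.float64(-10.6), 0, 0]
1.1 [0, np.float64(-31.6), np.float64(-12.2), 0, 0]
1.22 [0, np.float64(-40.1), np.float64(-12.8), 0, 0]
1.34 [0, np.float64(-8.5), np.float64(0.5), 0, 0]
1.46 [0, np.float64(-16.9), np.float64(2.0), 0, 0]
1.59 [0, np.float64(-25.1), np.float64(4.6), 0, 0]
1.71 [0, np.float64(-32.9), np.float64(8.1), 0, 0]
1.83 [0, np.float64(-40.2), np.float64(12.6), 0, 0]
1.95 [0, np.float64(-6.7), np.float64(5.3), 0, 0]
2.08 [0, np.float64(-12.7), np.float64(11.4), 0, 0]
2.2 [0, np.float64(-17.9), np.float64(18.2), 0, 0]
2.32 [0, np.float64(-22.3), np.float64(25.5), 0, 0]
2.44 [0, np.float64(-25.7), np.float64(33.4), 0, 0]
```

Request:
arm_command --pt "0 -1.5 -7.7 0 0" --pt "0 -6 -15.1 0 0" --pt "0 -11 -21.9 0 0" --pt "0 -17 -28 0 0" --pt "0 -23.5 -33.3 0 0"

```text
t: 17.1
eef_pos: [477.2, 68.4, 168.5]
tcp_rot: [3.138, 0.003, -3.023]
ft_force: [-4.6, 21.9, 18.0]
opening: 0.12
grip_force: 30.0
```

Request:
arm_command --pt "0 -7.3 -4.5 0 0" --pt "0 -15 -8 0 0" --pt "0 -23.2 -10.6 0 0" --pt "0 -31.6 -12.2 0 0" --pt "0 -40.1 -12.8 0 0"

```text
t: 17.6
eef_pos: [482.1, 27.0, 181.0]
tcp_rot: [3.141, 0.002, -3.022]
ft_force: [-0.6, 7.6, 6.4]
opening: 0.12
grip_force: 30.0
```

Request:
arm_command --pt "0 0 0 0 0"

```text
t: 17.7
eef_pos: [482.2, 26.0, 181.0]
tcp_rot: [-3.141, 0.002, -3.022]
ft_force: [-3.2, -0.1, 12.9]
opening: 0.118
grip_force: 30.0
```

Request:
arm_command --pt "0 -8.5 -1 0 0" --pt "0 -16.9 0.5 0 0" --pt "0 -25.1 3.1 0 0" --pt "0 -32.9 6.6 0 0" --pt "0 -40.2 11.1 0 0"

```text
t: 18.2
eef_pos: [486.5, -13.4, 169.1]
tcp_rot: [3.141, 0.001, -3.022]
ft_force: [-3.3, 5.7, 4.8]
opening: 0.119
grip_force: 30.0
```

Request:
arm_command --pt "0 -6.7 5.3 0 0" --pt "0 -12.7 11.4 0 0" --pt "0 -17.9 18.2 0 0" --pt "0 -22.3 25.5 0 0" --pt "0 -24.5 31 0 0"

```text
t: 18.7
eef_pos: [489.2, -38.0, 137.8]
tcp_rot: [-3.142, -0.0, -3.022]
ft_force: [-3.3, 1.5, 7.8]
opening: 0.122
grip_force: 30.0
```

Request:
arm_command --pt "0 0 0 0 0" --pt "0 0 0 0 0" --pt "0 0 0 0 0" --pt "0 0 0 0 0" --pt "0 0 0 0 0"

```text
t: 19.2
eef_pos: [489.2, -38.0, 137.5]
tcp_rot: [-3.141, -0.001, -3.021]
ft_force: [-3.3, -5.0, 0.3]
opening: 0.119
grip_force: 30.0
```

```bash
python3 -c "
from h import *;from cell import env
s=env.state();c=env.read_camera('scene');t=env.read_camera('top');pickle.dump((s,c,t),open('w6.pkl','wb'))
o=np.zeros((520,800,3),np.uint8);o[:480,:400]=crop(c,225,145,325,265,4);o[:360,440:]=crop(t,205,140,295,230,4)
cv2.imwrite('pics/w6.png',o)"
```

```text
(no output)
```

View pics/w6.png

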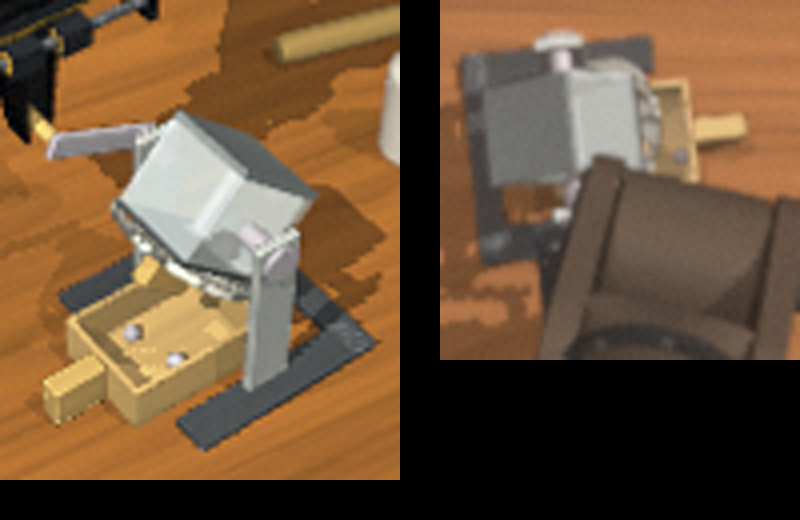

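Scene crop: the hopper is fully tipped and two balls are visible in the tray, at (133,332) and (177,360). The third is either hidden behind the cap or hung up. I'll rock the hopper back and tip again, then count by mask.

```bash
python3 -c "
from crank import *
path(2.40,np.linspace(2.40,.6,16)[1:]);print();path(.6,np.linspace(.6,2.4,16)[1:])" | sed 's/np.float64(\([^)]*\))/\1/g'
```

```text
2.28 [0, 3.7, -7.5, 0, 0]
2.16 [0, 8.2, -14.6, 0, 0]
2.04 [0, 13.6, -21.1, 0, 0]
1.92 [0, 19.7, -26.8, 0, 0]
1.8 [0, 26.4, -31.8, 0, 0]
1.68 [0, 7.3, -4.2, 0, 0]
1.56 [0, 15.0, -7.4, 0, 0]
1.44 [0, 23.1, -9.7, 0, 0]
1.32 [0, 31.4, -11.0, 0, 0]
1.2 [0, 39.8, -11.4, 0, 0]
1.08 [0, 8.4, 0.7, 0, 0]
0.96 [0, 16.6, 2.4, 0, 0]
0.84 [0, 24.6, 5.0, 0, 0]
0.72 [0, 32.1, 8.6, 0, 0]
0.6 [0, 39.2, 13.1, 0, 0]

0.72 [0, -7.1, -4.5, 0, 0]
0.84 [0, -14.7, -8.1, 0, 0]
0.96 [0, -22.7, -10.7, 0, 0]
1.08 [0, -30.9, -12.4, 0, 0]
1.2 [0, -39.2, -13.1, 0, 0]
1.32 [0, -8.4, 0.3, 0, 0]
1.44 [0, -16.7, 1.6, 0, 0]
1.56 [0, -24.8, 3.9, 0, 0]
1.68 [0, -32.5, 7.2, 0, 0]
1.8 [0, -39.8, 11.4, 0, 0]
1.92 [0, -6.7, 5.0, 0, 0]
2.04 [0, -12.8, 10.8, 0, 0]
2.16 [0, -18.2, 17.2, 0, 0]
2.28 [0, -22.8, 24.3, 0, 0]
2.4 [0, -26.4, 31.8, 0, 0]
```

Request:
arm_command --pt "0 3.7 -7.5 0 0" --pt "0 8.2 -14.6 0 0" --pt "0 13.6 -21.1 0 0" --pt "0 19.7 -26.8 0 0" --pt "0 26.4 -31.8 0 0"

```text
t: 19.8
eef_pos: [486.3, -13.9, 170.6]
tcp_rot: [-3.136, -0.0, -3.02]
ft_force: [-10.5, -24.5, 18.0]
opening: 0.114
grip_force: 30.0
```

Request:
arm_command --pt "0 7.3 -4.2 0 0" --pt "0 15 -7.4 0 0" --pt "0 23.1 -9.7 0 0" --pt "0 31.4 -11 0 0" --pt "0 39.8 -11.4 0 0"

```text
t: 20.3
eef_pos: [483.1, 27.3, 182.1]
tcp_rot: [-3.139, 0.005, -3.021]
ft_force: [3.2, -7.4, 1.6]
opening: 0.118
grip_force: 30.0
```

Request:
arm_command --pt "0 8.4 0.7 0 0" --pt "0 16.6 2.4 0 0" --pt "0 24.6 5 0 0" --pt "0 32.1 8.6 0 0" --pt "0 39.2 13.1 0 0"

```text
t: 20.8
eef_pos: [478.6, 66.6, 168.4]
tcp_rot: [-3.14, 0.005, -3.021]
ft_force: [3.4, -7.6, 1.4]
opening: 0.118
grip_force: 30.0
```

```bash
cat > balls.py <<'E'
from h import *;from cell import env
s=env.state();c=env.read_camera('scene');t=env.read_camera('top');pickle.dump((s,c,t),open('w7.pkl','wb'))
print(s['eef_pos'],s['ft_force'],s['opening'])
th=np.radians(7.3);M=np.array([[np.cos(th),-np.sin(th)],[np.sin(th),np.cos(th)]])
Q=np.array([[-36,-91],[36,-91],[36,11],[-36,11]])@M.T+[597.5,40.5]
for n,c in(('scene',c),('top',t)):
    poly=proj(c,np.c_[Q,np.full(4,6.)]).round().astype(int);m=np.zeros(c['frame'].shape[:2],np.uint8);cv2.fillConvexPoly(m,poly,1)
    h=cv2.cvtColor(c['frame'],cv2.COLOR_RGB2HSV);g=(h[...,1]<70).astype(np.uint8)*m
    k,_,st,ce=cv2.connectedComponentsWithStats(g)
    for i in range(1,k):
        if st[i,4]>2: print(n,'area',st[i,4],'wh',st[i,2:4],'px',ce[i].round(1),'stand',((plane(c,ce[i],10)[0,:2]-[597.5,40.5])@M).round(0))
E
python3 balls.py
```

```text
[478.55932377  66.61970954 168.41505324] [ 3.44206439 -7.56658627  1.36470545] 0.11803442755796127
scene area 14 wh [4 4] px [257.5 227.7] stand [-24. -48.]
scene area 8 wh [3 4] px [286.6 231.8] stand [35.  7.]
scene area 12 wh [4 4] px [268.1 234.3] stand [ 12. -39.]
top area 476 wh [27 26] px [246.7 176.2] stand [ -3. -27.]
top area 10 wh [3 4] px [264.8 178.5] stand [-16. -83.]
```

Three distinct balls: scene shows (-24,-48) and (12,-39) in the stand's frame, and top shows (-16,-83), which the near wall hides from the scene camera. Now I'll crank upright, pressing lightly onto the stop.

Request:
arm_command --pt "0 8 6.7 0 0" --pt "0 15 14.6 0 0" --pt "0 20.7 23.4 0 0" --pt "0 25 33 0 0" --pt "0 25.5 35 0 0"

```text
t: 21.4
eef_pos: [475.5, 92.0, 133.6]
tcp_rot: [-3.14, 0.004, -3.021]
ft_force: [-2.9, -9.1, 32.8]
opening: 0.117
grip_force: 30.0
```

Request:
arm_command --pt "0 0 0 0 0" --pt "0 0.5 1.5 0 0" --pt "0 0.5 1.5 0 0"

```text
t: 21.7
eef_pos: [475.6, 92.0, 133.6]
tcp_rot: [-3.14, 0.005, -3.021]
ft_force: [-4.0, -9.7, 29.6]
opening: 0.118
grip_force: 30.0
```

Request:
arm_command --pt "0 0 0 0 0.4" --pt "0 0 0 0 0.4" --pt "0 0 0 0 0.4" --pt "0 0 0 0 0.4"

```text
t: 22.1
eef_pos: [473.7, 92.8, 130.6]
tcp_rot: [3.142, -0.0, -3.021]
ft_force: [-0.2, -0.3, 0.3]
opening: 0.372
grip_force: 0.0
```

Request:
arm_command --pt "0 0 -40 0 0.4" --pt "0 0 -90 0 0.4" --pt "0 0 -140 0 0.4" --pt "0 0 -190 8 0.4" --pt "0 0 -190 16 0.4"

```text
t: 22.6
eef_pos: [475.5, 93.0, 326.7]
tcp_rot: [3.139, 0.009, 2.977]
ft_force: [0.3, 0.2, -1.3]
opening: 0.401
grip_force: 0.0
```

```bash
python3 balls.py; python3 -c "
from h import *;from cell import env
go(env.state(),(608,-45,324),97.4)"
```

```text
[475.46140755  93.00514095 326.70840512] [ 0.33058693  0.21826653 -1.2585576 ] 0.40117713200364646
scene area 11 wh [5 4] px [272.1 218.6] stand [-26.   5.]
scene area 14 wh [4 4] px [257.5 227.7] stand [-24. -48.]
scene area 8 wh [3 4] px [286.6 231.8] stand [35.  7.]
scene area 12 wh [4 4] px [268.1 234.3] stand [ 12. -39.]
top area 409 wh [23 25] px [245.3 176. ] stand [ -2. -23.]
top area 9 wh [3 4] px [264.9 178.7] stand [-17. -83.]
move [-154.5 -114.6   -2.2] roll 73.38 t 22.7
```

Same three balls after uprighting. I'll take a last look from above and to the side.

Request:
arm_command --pt "-38 -28 0 8 0.4" --pt "-76 -56 0 16 0.4" --pt "-114 -84 0 25 0.4" --pt "-154 -114 0 33 0.4" --pt "-154 -114 0 41 0.4"

```text
t: 23.2
eef_pos: [610.2, -48.1, 317.4]
tcp_rot: [-3.139, -0.002, 2.262]
ft_force: [-1.6, 0.7, -0.2]
opening: 0.406
grip_force: 0.0
```

Request:
arm_command --pt "0 0 0 8 0.4" --pt "0 0 0 16 0.4" --pt "0 0 0 25 0.4" --pt "0 0 0 32 0.4" --pt "0 0 0 32 0.4"

```text
t: 23.7
eef_pos: [607.5, -44.1, 319.1]
tcp_rot: [-3.139, -0.001, 1.71]
ft_force: [0.5, 0.5, -0.3]
opening: 0.403
grip_force: 0.0
```

Run:
```python
from cap import *
from cell import env
s=env.state();c=env.read_camera('wrist');sc=env.read_camera('scene');t=env.read_camera('top')
print(s['eef_pos'],np.degrees(s['tcp_rot']),s['t'])
capmeasure(s,c,tool(s)@c['hand_eye'],(170,0,340,200),(598,41),7.3)
pickle.dump((s,c),open('w8.pkl','wb'))
o=np.zeros((600,800,3),np.uint8)
o[:540,:480]=cv2.resize(c['frame'][0:225,150:350,::-1],(480,540),interpolation=cv2.INTER_CUBIC)
o[:300,500:800]=crop(sc,240,165,315,240,4);o[300:600,500:800]=crop(t,210,140,285,215,4)
cv2.imwrite('pics/w8.png',o)
```

```text
[607.53428168 -44.10860153 319.06311072] [-1.79840082e+02 -5.16563889e-02  9.79992593e+01] 23.7
bar rect [[587.7  60.  194.5]
 [599.3  61.7 194.5]
 [605.4  20.3 194.5]
 [593.3  18.6 194.5]] [596.4  40.1 194.5] [np.float64(41.8), np.float64(11.7), np.float64(41.8), np.float64(12.2)]
cap angle mod180 1.0501282726526826
```

View pics/w8.png

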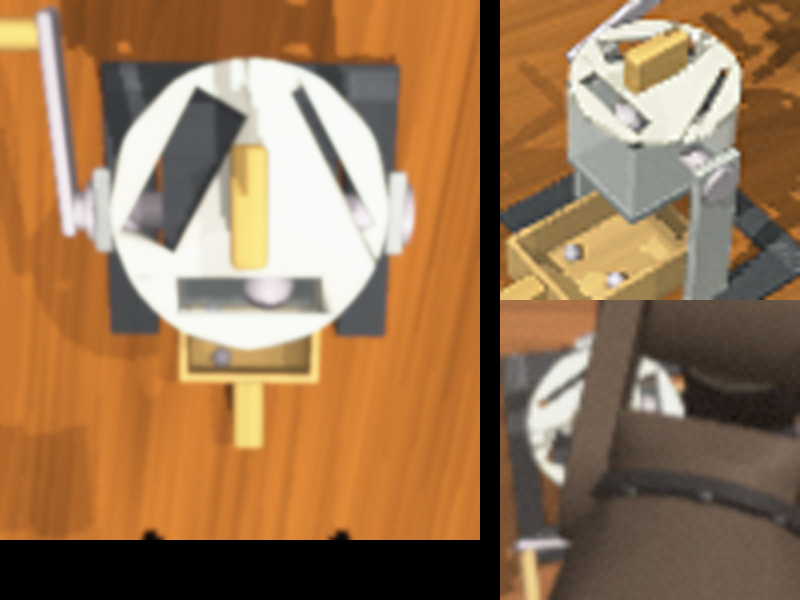

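All three small balls are in the tray: one at (222,357) in the wrist view, two in the scene view. The large ball shows through the slot, so I'll triangulate its height to check it is down inside the hopper.

Run:
```python
from h import *
s,c=pickle.load(open('w8.pkl','rb'));T=tool(s)@c['hand_eye'];sc=pickle.load(open('w7.pkl','rb'))[1]
a=rays(c,(268/2.4+150,288/2.4),T);b=rays(sc,((628-500)/4+240,115/4+165))
P=tri(a,b);th=np.radians(7.3);M=np.array([[np.cos(th),-np.sin(th)],[np.sin(th),np.cos(th)]])
print(P,(P[:2]-[597.5,40.5])@M)
for z in(102,150,160):print(z,[((plane(k,u,z,TT)[0,:2]-[597.5,40.5])@M).round(1) for k,u,TT in((c,(268/2.4+150,288/2.4),T),(sc,((628-500)/4+240,115/4+165),None))])
h=c['frame'][110:134,222:290:2];print(cv2.cvtColor(h,cv2.COLOR_RGB2GRAY))
```

```text
[610.39370992  12.202076   158.83844132] [  9.19353458 -29.70688776]
102 [array([  9.4, -35.3]), array([-33.7,   7.6])]
150 [array([  8.1, -31.9]), array([  3.7, -22.6])]
160 [array([  7.8, -31.2]), array([ 11.5, -28.9])]
[[250 250 250 250 250 247 242 241 241 241 240 238 213 201 214 218 221 224
  226 228 246 250 250 249 249 249 250 250 250 250 249 249 250 250]
 [250 250 250 250 250 247 242 240 241 240 240 239 225 206 212 217 221 225
  228 236 248 250 249 249 249 249 250 250 250 249 249 249 249 250]
 [250 249 250 250 250 248 243 240 240 240 240 239 234 222 219 226 230 234
  238 244 249 250 249 249 249 249 249 249 249 249 249 249 249 250]
 [249 248 248 248 248 247 241 237 237 237 237 237 236 231 229 235 240 242
  244 247 248 248 248 247 247 247 248 248 248 248 247 248 249 249]
 [247 240 238 238 237 236 229 225 225 224 224 224 225 227 227 233 238 240
  243 245 245 245 243 242 240 238 238 237 237 237 239 244 249 249]
 [243 210 204 199 197 196 185 183 183 183 182 182 184 191 193 203 217 225
  232 237 238 237 232 225 215 203 198 197 196 199 203 233 248 249]
 [239 168 150 141 139 138 133 13
[... 1806 characters left out ...]
 208 204 196 208 215 210 202 202 197 198 201 202 203 204 208 208 205
  197 182 179 180 188 190 189 188 175 164 157 153 138 141 186 233]
 [248 226 226 222 228 230 228 225 223 221 221 225 224 225 225 226 226 228
  226 219 218 217 217 216 215 214 207 201 196 195 184 182 204 233]
 [249 240 239 238 240 241 240 239 239 238 239 240 240 240 240 240 241 241
  241 240 240 240 239 239 238 238 237 236 235 235 233 231 235 235]
 [249 247 247 247 248 248 248 248 248 248 248 248 248 248 248 248 248 248
  248 248 248 248 248 248 248 248 248 248 248 248 247 247 245 226]
 [247 249 249 249 250 249 250 250 250 250 250 250 250 250 250 250 250 250
  250 250 250 250 250 250 250 250 250 250 250 250 250 249 241 186]]
```

Request:
arm_command --pt "0 40 0 0 0.4" --pt "0 60 0 0 0.4" --pt "0 60 0 0 0.4" --pt "0 60 0 0 0.4"

```text
t: 24.25
eef_pos: [666.9, -35.9, 319.9]
tcp_rot: [-3.14, -0.0, 1.711]
ft_force: [0.0, -1.3, 0.2]
opening: 0.403
grip_force: 0.0
```

Run:
```python
from h import *
from cell import env
s=env.state();c=env.read_camera('wrist');T=tool(s)@c['hand_eye']
s0,c0=pickle.load(open('w8.pkl','rb'));T0=tool(s0)@c0['hand_eye']
# find slot row band: print profile of one row through the slot in both pictures
for ss,cc,TT in((s0,c0,T0),(s,c,T)):
    p=proj(cc,[[597.5+.127*31+9,40.5-31,160]],TT)[0];r=int(round(p[1]))
    g=cv2.cvtColor(cc['frame'],cv2.COLOR_RGB2GRAY)
    print(ss['eef_pos'].round(1),p.round(1))
    for rr in range(r-6,r+7,3):print(rr,g[rr,int(p[0])-48:int(p[0])+36:2])
```

```text
[607.5 -44.1 319.1] [262.8 121.3]
115 [247 248 249 249 243 210 204 199 197 196 185 183 183 183 182 182 184 191
 193 203 217 225 232 237 238 237 232 225 215 203 198 197 196 199 203 233
 248 249 249 249 249 249]
118 [249 250 250 250 238 150 121 108 106 106 105 106 106 106 104 105 104 105
 107 143 182 205 220 230 233 233 227 213 187 129 101 101 103 110 123 204
 247 249 249 249 249 249]
121 [250 250 250 250 242 159 121 108 106 106 106 106 106 105 105 105 105 106
 107 141 183 209 226 237 241 237 230 218 175 112 101 100 101 105 122 186
 241 248 249 249 249 249]
124 [249 250 250 250 246 172 129 122 122 123 129 128 121 120 120 118 123 128
 128 114 133 179 208 227 235 231 215 184 135 117 116 114 112 108 121 165
 229 247 249 249 248 230]
127 [240 249 250 250 247 179 142 138 150 153 151 148 154 151 147 150 151 155
 154 155 142 124 117 126 137 134 129 141 148 147 140 132 128 119 115 142
 202 240 248 245 201 109]
[666.9 -35.9 319.9] [201.7 121. ]
115 [247 249 250 250 235 173 181 182 181 176 170 169 162 159 159 159 160 161
 164 176 197 210 224 232 234 231 225 211 201 184 171 172 174 176 194 242
 249 249 249 249 249 249]
118 [249 250 250 250 235 110 115 118 117 115 120 124 112 106 105 106 106 106
 106 129 180 207 223 231 235 235 229 216 196 158 109 103 104 103 127 230
 249 249 249 249 249 249]
121 [250 250 250 250 240 123 114 117 116 117 120 123 113 106 106 107 106 105
 105 124 175 209 226 235 241 239 232 220 192 134 102 102 104 103 118 210
 246 249 249 249 249 248]
124 [250 250 250 250 242 135 114 116 118 119 123 129 125 123 126 130 130 130
 128 121 125 157 193 220 228 229 218 192 143 118 120 121 126 124 127 184
 237 248 249 249 244 212]
127 [242 249 249 249 243 148 126 133 134 133 130 130 138 144 157 147 133 142
 154 155 150 143 129 120 121 120 121 130 148 159 160 159 160 159 156 164
 216 244 248 242 193 157]
```

```bash
python3 -c "
from cell import env
print(env.job_done())"
```

```text
the job is handed in; nothing more can be done
None
```

I handed the job in at about 24 s, well under the 72 s limit. The tray measured within about 1 mm of its spot. The cap reads within about 1° of the middle slot. All three small balls are in the tray, and the hopper is cranked back upright against its stop. The large ball is still inside the hopper, but it seems to have lodged up in the mouth under the cap instead of falling back to the floor, and I left it there. I saw no contact with the glue bottle, hammer or mug, though I took no final picture of them to confirm.

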